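# Set new spare parts against the worn ones on the parts counter

### The job

A customer's four worn parts lie on the parts counter: set the matching new part against each of them for comparison. Stand the new filter to the left of the old filter, lay the new cross to the left of the old cross and square with it, lay the new brake pad in front of the old pad and parallel to it, each directly beside its old part with a gap of about 35 mm, and lay the new bearing flat and centred on top of the old bearing (left and front are as the robot sees them: front is its own side). Use only the new parts of the right size, leave the old parts, the long filter and the small bearing where they are, and set everything down gently, never dropping it.

Things in the scene. Friction and masses are not known exactly. Their poses are not given: they have to be found in the camera images.
- old_filter: Customer's worn spin-on filter: grimy dark-blue can, dirty beige band, rusty base rim; diameter 62 mm, 88 mm tall, standing upright (slightly domed end up), loose, about 0.4 kg. Origin: centre of its underside, on the counter; z up. Round; at the start its y axis points to the robot's left (world +y).
- old_bearing: Customer's worn ball bearing, rusty brown, lying flat: outside diameter 62 mm, bore 30 mm, 16 mm high, loose. Origin: centre of its underside, on the counter; z up. 
- old_cross: Customer's worn universal-joint cross, rusty brown, lying flat: four equal arms at right angles along its own x and y, each ending in a 22 mm diameter cup; 55 mm from cup end to cup end across, 22 mm high (26 mm at the grease nipple in the middle). Loose; turned up to 5 degrees. Origin: centre of its underside, on the counter; z up. At the start its +y arm points to the robot's left.
- old_pad: Customer's worn disc-brake pad, rusty backing plate with a thin dark lining on top, lying flat: 40 mm along its x, 70 mm along its y (82 mm over the two small ears), 8 mm high. Loose; turned up to 12 degrees. Origin: centre of its underside, on the counter; z up. Its -x long side faces the robot.
- new_filter: New spin-on filter, bright blue can with a white band; same size as the old one: diameter 62 mm, 88 mm tall, standing upright (slightly domed end up), about 0.36 kg. Origin: centre of its underside, on the counter; z up. 
- new_bearing: New ball bearing, bright steel with black seals, lying flat; same size as the old one: outside diameter 62 mm, bore 30 mm, 16 mm high, about 0.2 kg. Origin: centre of its underside, on the counter; z up. 
- new_cross: New universal-joint cross, bright metal with red seal rings, lying flat; same size as the old one: 55 mm between two flat cup ends facing away from each other, along its x and along its y; cups 22 mm in diameter, 22 mm high, 26 mm at the nipple; about 0.28 kg. A quarter turn makes no difference. Grip it across two such cup ends. Origin: centre of its underside, on the counter; z up. 
- new_pad: New disc-brake pad, green backing plate with a thick grey lining on top, lying flat: 40 mm along its x (the way to grip it), 70 mm along its y (82 mm over the ears), 14 mm high, about 0.16 kg. A half turn makes no difference. Origin: centre of its underside, on the counter; z up. 
- long_filter: Another stock filter, too long for this customer: green can with a white band, diameter 62 mm, 120 mm tall, standing, loose. To be left alone. Origin: centre of its underside, on the counter; z up. 
- small_bearing: Another stock bearing, too small for this customer: bright steel with orange-brown seals, outside diameter 42 mm, bore 20 mm, 12 mm high, lying flat, loose. To be left alone. Origin: centre of its underside, on the counter; z up. 
Things that resemble listed ones, but are neither listed nor needed, are in the scene too. Of the things like the new_filter, leave any that is orange or pink; of the rest the smaller one is meant.

How it is judged:
By the outcome, as a careful person would: the job done as asked, in the order asked, and still so for the second after the job is handed in, with the robot touching nothing.
It also fails if it takes over 109 s, if anything falls off the work surface, if the arm or the gripper's body presses on something with over 40 N, if the wrist force passes 120 N, or if a joint passes its speed limit or range.

### The arm

A 6-joint arm with a two-finger parallel gripper is mounted at the origin on the work surface. World frame = base frame: x ahead of the robot, y to its left, z up, the work surface at z = 0. Lengths are in m, angles in rad, forces in N, time in s.
With the tool pointing down it reaches from about 0.25 to 0.775 m from the base axis. Payload 4 kg.
Tool frame: the origin (TCP) lies on the centre line of the jaws, within the pads' length; the fingertips stand 25 mm ahead of it and the grasp point (between the pads) lies 6 mm ahead of it; z points along the fingers, y is the line along which they close (so a half turn about z gives the same grasp; the last joint's range is limited). The gripper opens to 94 mm and grips with 3 to 60 N. Pads are 16 mm wide; open, the fingers measure 119 mm over their backs; the gripper's body (75 mm by 177 mm) begins 78 mm behind the grasp point.
Start: joints at [-0.103, 0.087, 1.371, -0, 1.684, -0.103], TCP at [0.55, -0, 0.231] pointing down, gripper open.
Joint ranges: [-3.1, 3.1], [-0.76, 2.03], [0.27, 2.55], [-1.08, 4.22], [0.17, 2.65], [-2.57, 2.57]. Speed limits (rad/s): [2.79, 2.79, 3.14, 3.14, 3.14, 3.14].

### API

Orientations are given as [roll, pitch, yaw] about the fixed x, y, z axes, in that order (R = Rz(yaw) Ry(pitch) Rx(roll)).
In Python, from bench import sensors, optics, ticket gives the robot as it stands.
- The arm moves only by the tool send_rows, never from a script. Its argument "rows" is a list of rows, each a list of 6 numbers: the shift along the world's x, y, z in mm, then the turn, a rotation vector about the world's x, y, z in rad. In form: [[x, y, z, wx, wy, wz], ...]. A call has 1 to 8 rows; each row shifts and turns the commanded pose from where the row before left it; what a row does not reach is not made up. A row lasts 1/12 s, in which the tool goes at most 41.7 mm and 7.16 degrees, less where a joint would pass 70% of its speed; a pose out of reach is approached as far as the arm can. A call is refused whole if a number of a shift passes 41.7 or a number of a turn 0.125, either way. A call with a gripper value outside its range is refused whole. "grip" is the finger opening in mm, from 0 to 94, set as the call begins (left out, the last holds). The fingers move at their own pace and stop on an object; the grip force is fixed at half the most. Time passes only in rows, so rows that do not move let the fingers close. It gives the time, the measured TCP pose, the force, the opening and the grip force at its end, in the units of the state.
- sensors.get_obs(): the state, without advancing time (a new reading comes with each control period).
- optics.snapshot(name): name is "scene" or "side" or "wrist"; returns the picture (400x640x3 uint8, red, green, blue); there is no depth.
- optics.camera_model(name): a dict with "vertical_fov" (degrees; the focal length in pixels is half the picture's height over the tangent of half this angle, whatever the lens; pixels are square), "cx", "cy" (the principal point, pixels), "k1" (the pictures are not rectified: a ray, as slopes to the right and down, at radius r is drawn at 1 + k1 r^2 times it, then the intrinsics apply), "R" (3x3) and "t" (3): a world point X has camera coordinates R X + t. Camera axes: x right, y down, z forward; pixel columns grow to the right and rows downward; lengths in m; the calibration is good to about 2 mm. A picture is of the moment at which its call begins: read the wrist's pose just before it. camera_model takes no time and is no camera call; for the wrist camera it gives the pose at the moment of the call.
- ticket.close_job(): hands the job in; it is judged then, once.
The state is a dict: "time": time; "joint_positions": joint angles; "qvel": joint speeds; "joint_torque": joint torques, N m; "tool_pos": TCP position; "ee_rot": TCP orientation; "wrist_force": force on the tool from outside, world axes, zero at the start; "wrist_torque": the same for the moment, N m; "width": finger opening in m; "finger_force": force on a finger pad.
Only numpy, scipy, OpenCV 4.12 (cv2) and the standard library are available. Lean on these libraries where they do the work, as an engineer would, in place of code of your own. Each camera call takes 0.05 s, during which the arm holds its last target. There are 200 camera calls.

## Working session

There is one attempt and no reset: what is moved stays moved. The work goes in short steps, Python scripts to look and compute and a tool call to move; the robot and the scene stay as the last step left them, time stands still between calls to the robot, and variables do not carry over. Pictures are saved under pics/ and viewed, at most 14 in all, crops included, and the job is handed in when it is done.

Besides the shell and the picture viewer there is one more tool, called after "Emit:" as a command line: name --pt "numbers of a row" for each row, then --argument value for the rest. send_rows: Moves the arm, as the interface text tells. Its arguments: {"type":"object","properties":{"rows":{"type":"array"},"grip":{"type":"number"}},"required":["rows"]}

```bash
mkdir -p pics; ls
python3 - <<'E'
from bench import sensors, optics, ticket
import cv2,json
for n in ("scene","side"):
    im=optics.snapshot(n); cv2.imwrite(f"pics/{n}0.png",im[:,:,::-1])
for n in ("scene","side","wrist"):
    m=optics.camera_model(n); print(n,{k:(v if not hasattr(v,'tolist') else v.tolist()) for k,v in m.items()})
print(sensors.get_obs())
E
```

```text
pics
scene {'vertical_fov': 51.09118936550767, 'cx': 318.47925172236756, 'cy': 190.92113091089806, 'k1': -0.032319873341249694, 'R': [[-0.42152371509128383, 0.9067392897875854, 0.011900334917449984], [0.6996607662305264, 0.333549779559257, -0.6318380779548534], [-0.5768817641539336, -0.25800853650892297, -0.7750090485118022]], 't': [0.15910532669302035, -0.2831204861099126, 1.3838108705550813]}
side {'vertical_fov': 44.06967769901662, 'cx': 321.5487825416682, 'cy': 195.5760649121493, 'k1': -0.09076077975955357, 'R': [[0.9976776776755477, -0.06596564091882555, -0.016964247289374845], [-0.05125894549482685, -0.5631475257493306, -0.8247650482101953], [0.044852781125420356, 0.8237192473534752, -0.5652210448707122]], 't': [-0.4258592066482285, 0.06794088702817021, 1.3815534589269909]}
wrist {'vertical_fov': 59.449896761708956, 'cx': 319.7373447332516, 'cy': 205.40243506333908, 'k1': 0.024416278760567855, 'R': [[0.9999982336695912, -0.00031682415598334717, -0.0018526413987501667], [0.00015848118516483426, -0.9679670209411901, 0.25107732126568616], [-0.001872843136017086, -0.2510771713889833, -0.9679652609809385]], 't': [-0.5484423439047504, -0.026004900612789438, 0.3904079570651448]}
{'time': 0.1, 'joint_positions': array([-1.03090496e-01,  8.79082350e-02,  1.37207345e+00, -3.79724860e-05,
        1.68359114e+00, -1.03050611e-01]), 'qvel': array([-0.00042571, -0.0014449 , -0.00231421,  0.00113004, -0.00054946,
        0.00066067]), 'joint_torque': array([ 2.25695316e-03, -3.41256917e+01, -3.03301656e+01,  7.19034858e-02,
        3.05556308e-02, -9.49158243e-05]), 'tool_pos': array([5.49566893e-01, 3.30638588e-05, 2.29421386e-01]), 'ee_rot': array([-3.13961911e+00, -1.66157166e-04,  1.57075204e+00]), 'wrist_force': array([ 0.09275365, -0.5637453 , -0.58723843]), 'wrist_torque': array([-0.06430975,  0.02502338,  0.00863947]), 'finger_force': 0.0, 'width': 0.0938361390442615}
```

View pics/scene0.png

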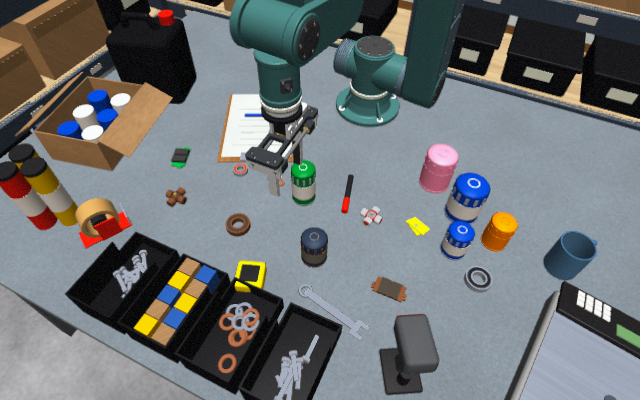

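View pics/side0.png

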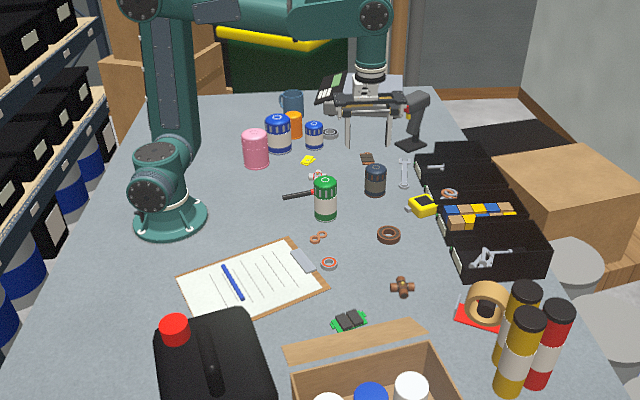

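The scene view shows these parts:
- old filter at (314,245)
- two blue filters: large at (468,195), small at (458,238), the small one being the one to use
- new bearing at (478,279), old bearing at (237,224)
- new cross at (372,215), old cross at (176,197)
- old pad at (389,288), new pad, green, at (180,156)

The side view agrees. First come coarse positions, then wrist pictures for refinement.

```bash
cat > h.py <<'E'
import numpy as np, cv2
from bench import sensors, optics, ticket
def K(m):
    f=200/np.tan(np.radians(m['vertical_fov'])/2); return f
def proj(m,X):
    c=np.atleast_2d(X)@np.array(m['R']).T+m['t']; s=c[:,:2]/c[:,2:]
    s=s*(1+m['k1']*(s**2).sum(1,keepdims=True)); return s*K(m)+[m['cx'],m['cy']]
def rays(m,uv):
    d=(np.atleast_2d(uv).astype(float)-[m['cx'],m['cy']])/K(m); s=d.copy()
    for _ in range(20): s=d/(1+m['k1']*(s**2).sum(1,keepdims=True))
    R=np.array(m['R']); D=np.c_[s,np.ones(len(s))]@R; return -R.T@np.array(m['t']),D
def plane(m,uv,z):
    o,D=rays(m,uv); return o+D*((z-o[2])/D[:,2])[:,None]
def top(m,im,xc,yc,half,z,res=2000):
    """metric top view of the plane at height z: pixel (i,j)-> x up, y left"""
    n=int(2*half*res); j,i=np.meshgrid(np.arange(n),np.arange(n))
    X=np.c_[(xc+half-i/res).ravel(),(yc+half-j/res).ravel(),np.full(n*n,z)]
    p=proj(m,X).astype(np.float32).reshape(n,n,2)
    return cv2.remap(im,p[...,0],p[...,1],cv2.INTER_LINEAR)
def snap(name,fn=None):
    m=optics.camera_model(name); im=optics.snapshot(name)
    if fn: cv2.imwrite(f'pics/{fn}.png',im[:,:,::-1]); np.savez(f'pics/{fn}.npz',im=im,**{k:np.array(v) for k,v in m.items()})
    return m,im
E
python3 - <<'E'
from h import *
P={'of':((314,235),(376,168),.088),'nf':((459,228),(314,125),.088*1),'NFbig':((469,180),(278,117),.1),'nb':((478,279),(330,133),.016),'ob':((237,224),(389,234),.016),
'nc':((372,215),(317,176),.015),'oc':((176,197),(402,286),.015),'op':((389,288),(367,158),.008),'np':((180,156),(349,320),.012),'lf':((303,168),(325,182),.12),'sb':((240,169),(329,263),.012),'pink':((440,152),(255,133),.1),'or':((501,220),(294,117),.08)}
a,b=optics.camera_model('scene'),optics.camera_model('side')
for k,(u,v,z) in P.items():
    print(k,plane(a,u,z)[0].round(3),plane(b,v,z)[0].round(3))
E
```

```text
of [0.587 0.085 0.088] [0.591 0.079 0.088]
nf [0.425 0.382 0.088] [0.428 0.374 0.088]
NFbig [0.279 0.371 0.1  ] [0.307 0.424 0.1  ]
nb [0.492 0.463 0.016] [0.487 0.45  0.016]
ob [ 0.598 -0.125  0.016] [ 0.595 -0.135  0.016]
nc [0.424 0.174 0.015] [0.424 0.168 0.015]
oc [ 0.593 -0.319  0.015] [ 0.591 -0.325  0.015]
op [0.597 0.281 0.008] [0.596 0.275 0.008]
np [ 0.463 -0.404  0.012] [ 0.459 -0.413  0.012]
lf [ 0.439 -0.016  0.12 ] [ 0.436 -0.031  0.12 ]
sb [ 0.432 -0.22   0.012] [ 0.43  -0.229  0.012]
pink [0.214 0.279 0.1  ] [0.234 0.312 0.1  ]
or [0.352 0.47  0.08 ] [0.362 0.461 0.08 ]
```

Run:
```python
from h import *
snap('wrist','w0')
```

Emit:
send_rows --pt "-10 30 5 0 0 0" --pt "-13 35 5 0 0 0" --pt "-13 35 5 0 0 0" --pt "-13 35 5 0 0 0" --pt "-13 35 5 0 0 0" --pt "-13 35 5 0 0 0" --pt "-10 25 0 0 0 0" --pt "0 0 0 0 0 0"

```text
time: 0.82
tool_pos: [0.463, 0.2342, 0.2607]
ee_rot: [-3.141, -0.002, 1.577]
wrist_force: [-0.5, -0.7, -0.6]
width: 0.094
finger_force: 0.0
```

Run:
```python
from h import *
snap('wrist','w1'); o=sensors.get_obs(); print(o['time'],o['tool_pos'],o['ee_rot'])
```

```text
0.8667 [0.4639157  0.23197296 0.26038991] [-3.14140967e+00 -6.08967326e-05  1.57532805e+00]
```

View pics/w1.png

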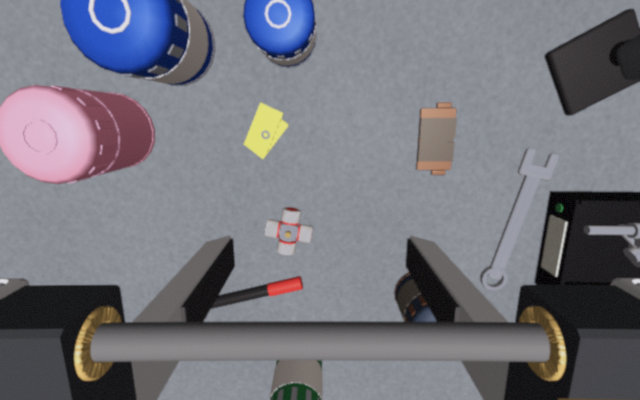

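View pics/w0.png

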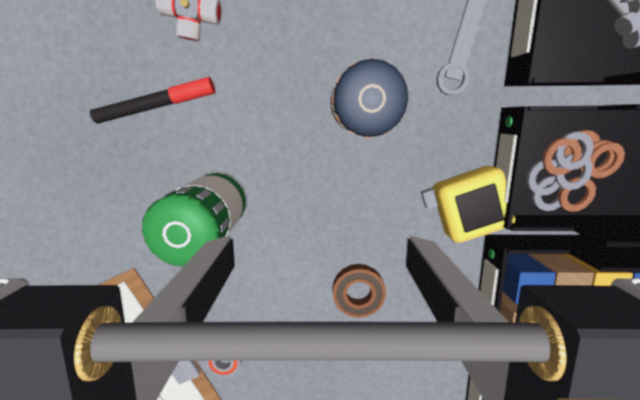

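w1 shows the new filter top ring at (278,13), new cross at (288,231) and old pad at (437,138). w0 shows the old filter ring at (372,98) and the old bearing at (358,291). Next I measure them.

```bash
cat >> h.py <<'E'
def load(fn):
    d=np.load(f'pics/{fn}.npz'); return {k:d[k] for k in d.files if k!='im'},d['im']
def blob(m,im,xc,yc,half,z,f,res=2000,save=None):
    """f(rgb float,hsv)->mask on metric top view; returns biggest blob's centre, 4-fold and rect angle"""
    t=top(m,im,xc,yc,half,z,res); 
    if save: cv2.imwrite(save,t[:,:,::-1])
    mk=f(t.astype(float),cv2.cvtColor(t,cv2.COLOR_RGB2HSV).astype(float)).astype(np.uint8)
    mk=cv2.morphologyEx(mk,cv2.MORPH_CLOSE,np.ones((7,7))); mk=cv2.morphologyEx(mk,cv2.MORPH_OPEN,np.ones((3,3)))
    cs,_=cv2.findContours(mk,cv2.RETR_EXTERNAL,cv2.CHAIN_APPROX_NONE); c=max(cs,key=cv2.contourArea)
    P=np.c_[xc+half-c[:,0,1]/res, yc+half-c[:,0,0]/res]
    r=cv2.minAreaRect((P*1000).astype(np.float32)); e=cv2.minEnclosingCircle((P*1000).astype(np.float32))
    g=np.zeros_like(mk); cv2.drawContours(g,[c],-1,1,-1); i,j=np.nonzero(g)
    Q=np.c_[xc+half-i/res,yc+half-j/res]; cen=Q.mean(0); w=((Q-cen)@[1,1j])
    a4=np.angle((w**4).sum())/4; a2=np.angle((w**2).sum())/2
    return dict(rect=np.round(np.r_[r[0],r[1],r[2]],1),circ=np.round(np.r_[e[0],e[1]],1),cen=(cen*1000).round(1),area=int(len(Q)/res**2*1e6),a4=round(np.degrees(a4),2),a2=round(np.degrees(a2),2))
ring=lambda t,h:(h[...,1]<110)&(h[...,2]>90)
bg=lambda t,h:np.abs(t-np.median(t.reshape(-1,3),axis=0)).sum(2)>60
sat=lambda t,h:(h[...,1]>90)
E
python3 - <<'E'
from h import *
m0,a=load('w0'); m1,b=load('w1')
np.set_printoptions(suppress=True)
print('of',blob(m0,a,.588,.083,.012,.088,ring,4000,'pics/t1.png'))
print('of all',blob(m0,a,.588,.083,.06,.075,bg))
print('nf',blob(m1,b,*(plane(m1,(278,13),.088)[0][:2]),.012,.088,ring,4000,'pics/t2.png'),plane(m1,(278,13),.088))
print('ob',blob(m0,a,.597,-.13,.05,.016,bg,2000,'pics/t3.png'))
print('nc',blob(m1,b,.424,.17,.045,.015,bg,2000,'pics/t4.png'))
print('op',blob(m1,b,.597,.278,.055,.008,bg,2000,'pics/t5.png'))
T=[cv2.resize(cv2.imread(f'pics/t{i}.png'),(200,200)) for i in (1,2,3,4,5)]
cv2.imwrite('pics/tt.png',np.hstack(T[:5])[:,:800] if 0 else cv2.resize(np.hstack(T),(800,160)))
E
```

```text
of {'rect': array([588.1,  83.1,  23.8,  23.8,  90. ]), 'circ': array([588.1,  83.1,  16.8]), 'cen': array([588.1,  83.1]), 'area': 576, 'a4': np.float64(45.0), 'a2': np.float64(-0.14)}
of all {'rect': array([590.9,  85.5,  63.3,  63.7,  63.4]), 'circ': array([589.6,  85. ,  33.5]), 'cen': array([590.3,  85.2]), 'area': 3268, 'a4': np.float64(16.39), 'a2': np.float64(15.24)}
nf {'rect': array([426.4, 388. ,  21.8,  23.8,  90. ]), 'circ': array([426. , 388.6,  12.3]), 'cen': array([426. , 388.3]), 'area': 416, 'a4': np.float64(-11.27), 'a2': np.float64(-9.36)} [[0.42623244 0.38885936 0.088     ]]
ob {'rect': array([ 593. , -123.8,   60.3,   68.6,   10.3]), 'circ': array([ 593.2, -123.8,   34.4]), 'cen': array([ 592.9, -124. ]), 'area': 3340, 'a4': np.float64(-35.23), 'a2': np.float64(-77.18)}
nc {'rect': array([424.9, 172.3,  52.5,  52.7,  35.4]), 'circ': array([425. , 171.6,  30.8]), 'cen': array([424.7, 171.8]), 'area': 1853, 'a4': np.float64(-8.86), 'a2': np.float64(79.84)}
op {'rect': array([593.6, 280.4,  41.7,  81. ,   0.5]), 'circ': array([597.4, 280.5,  41.2]), 'cen': array([595.9, 277. ]), 'area': 1819, 'a4': np.float64(0.87), 'a2': np.float64(-88.28)}
```

View pics/tt.png

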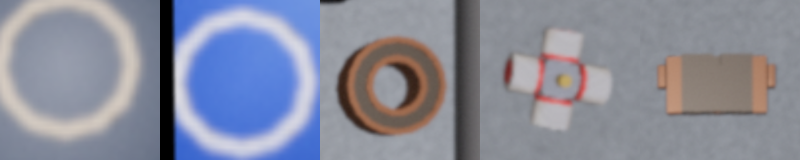

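Emit:
send_rows --pt "-10 25 0 0 0 0" --pt "-10 35 0 0 0 0" --pt "-10 30 0 0 0 0" --pt "-7 20 0 0 0 0" --pt "0 0 0 0 0 0" --pt "0 0 0 0 0 0"

```text
time: 1.37
tool_pos: [0.4282, 0.3395, 0.2598]
ee_rot: [-3.141, 0.002, 1.571]
wrist_force: [-0.8, -0.8, 0.2]
width: 0.094
finger_force: 0.0
```

```bash
cat >> h.py <<'E'
def cfit(m,im,xc,yc,half,z,f,res=4000,save=None):
    """centre of a ring/disc: enclosing circle of the mask's biggest outer contour, fitted ellipse centre"""
    t=top(m,im,xc,yc,half,z,res)
    if save: cv2.imwrite(save,t[:,:,::-1])
    mk=f(t.astype(float),cv2.cvtColor(t,cv2.COLOR_RGB2HSV).astype(float)).astype(np.uint8)
    mk=cv2.morphologyEx(mk,cv2.MORPH_OPEN,np.ones((3,3)))
    cs,_=cv2.findContours(mk,cv2.RETR_EXTERNAL,cv2.CHAIN_APPROX_NONE); c=max(cs,key=cv2.contourArea)
    e=cv2.fitEllipse(c); return np.round([1000*(xc+half)-e[0][1]*1000/res,1000*(yc+half)-e[0][0]*1000/res,e[1][0]*1000/res,e[1][1]*1000/res],1)
E
python3 - <<'E'
from h import *
np.set_printoptions(suppress=True)
m0,a=load('w0'); m1,b=load('w1'); m2,c=snap('wrist','w2'); o=sensors.get_obs(); print(o['time'],o['tool_pos'],o['ee_rot'])
ob=lambda t,h:t.mean(2)>t.mean(2).min()*.5+t.mean(2).max()*.5
print('of ring',cfit(m0,a,.588,.085,.016,.088,ob))
for M,I in((m1,b),(m2,c)): print('nf ring',cfit(M,I,.426,.388,.016,.088,ring,save='pics/t2.png'))
rd=lambda t,h:(h[...,1]>60)
print('ob',cfit(m0,a,.595,-.126,.042,.016,rd,save='pics/t3.png'))
print('nb',plane(optics.camera_model('wrist'),(0,0),.016)[0])
print('op',blob(m1,b,.597,.278,.055,.008,lambda t,h:(h[...,1]>60)))
E
```

```text
1.4167 [0.42858283 0.33887063 0.25995624] [-3.1413188   0.00162731  1.56995713]
of ring [590.3  85.4  23.   23.3]
nf ring [426.  388.3  22.2  23. ]
nf ring [425.9 388.6  23.   23.2]
ob [ 593.2 -125.2   60.6   66.9]
nb [0.11008257 0.5193167  0.016     ]
op {'rect': array([593.5, 312.5,  16. ,  39. ,  90. ]), 'circ': array([593.5, 309.5,  19.9]), 'cen': array([594.7, 311. ]), 'area': 506, 'a4': np.float64(2.71), 'a2': np.float64(4.61)}
```

View pics/w2.png

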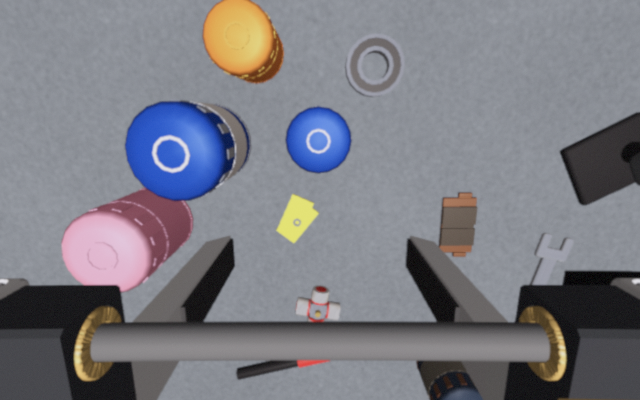

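The new filter ring is at (318,140) with the new bearing at (375,65). Measured: new filter (426.0, 388.6), old filter (590.3, 85.4). I go down on the new filter.

Emit:
send_rows --pt "-1.5 20 -10 0 0 0" --pt "-1.5 30 -25 0 0 0" --pt "0 0 -35 0 0 0" --pt "0 0 -38 0 0 0" --pt "0 0 -38 0 0 0" --pt "0 0 -30 0 0 0" --pt "0 0 -18 0 0 0" --pt "0 0 -8 0 0 0"

```text
time: 2.08
tool_pos: [0.4241, 0.3865, 0.0542]
ee_rot: [-3.136, 0.005, 1.568]
wrist_force: [0.1, -0.4, -0.0]
width: 0.094
finger_force: 0.0
```

Emit:
send_rows --grip 50 --pt "0 0 0 0 0 0" --pt "0 0 0 0 0 0" --pt "0 0 0 0 0 0" --pt "0 0 0 0 0 0" --pt "0 0 0 0 0 0" --pt "0 0 0 0 0 0"

```text
time: 2.58
tool_pos: [0.4264, 0.3907, 0.0605]
ee_rot: [3.138, -0.002, 1.571]
wrist_force: [1.2, -0.3, 3.1]
width: 0.0615
finger_force: 30.0
```

Emit:
send_rows --pt "0 0 10 0 0 0" --pt "0 0 25 0 0 0" --pt "5 -6 20 0 0 0" --pt "14 -18 5 0 0 0" --pt "20 -25 0 0 0 0" --pt "22 -28 0 0 0 0" --pt "22 -28 0 0 0 0" --pt "22 -28 0 0 0 0"

```text
time: 3.25
tool_pos: [0.5297, 0.2558, 0.118]
ee_rot: [-3.139, 0.001, 1.572]
wrist_force: [0.0, 0.2, -4.5]
width: 0.0619
finger_force: 30.0
```

Emit:
send_rows --pt "22 -28 0 0 0 0" --pt "19 -23 0 0 0 0" --pt "12 -15 0 0 0 0" --pt "6.3 -7.2 0 0 0 0" --pt "0 0 0 0 0 0" --pt "0 0 0 0 0 0" --pt "0 0 0 0 0 0"

```text
time: 3.83
tool_pos: [0.5881, 0.1851, 0.1181]
ee_rot: [-3.14, -0.001, 1.572]
wrist_force: [0.4, -0.9, -3.8]
width: 0.0614
finger_force: 30.0
```

Run:
```python
from h import *
np.set_printoptions(suppress=True)
snap('wrist','w3');snap('scene','s3'); o=sensors.get_obs(); print(o['time'],o['tool_pos'],o['ee_rot'],o['width'])
```

```text
3.9333 [0.58826027 0.18527925 0.1184558 ] [-3.1408555  -0.00036052  1.57294413] 0.06183138324588353
```

View pics/w3.png

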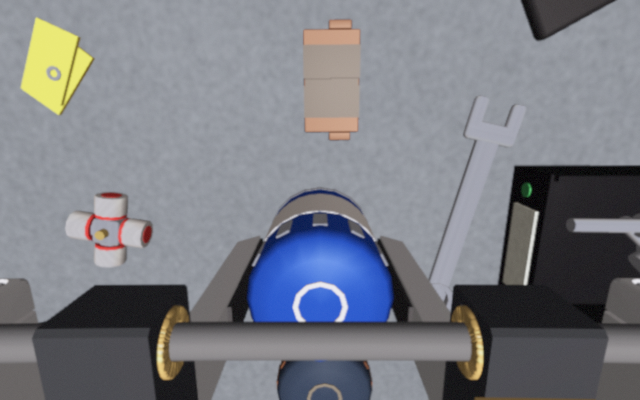

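The held filter's ring is at (320,305). The old filter is just below it, the old pad is at (332,80) and the new cross at (110,230). I check the held offset.

Run:
```python
from h import *
np.set_printoptions(suppress=True)
m,im=load('w3'); 
print(plane(m,(320,305),.146).round(4))
print('held',cfit(m,im,.588,.183,.016,.146,ring))
rd=lambda t,h:(h[...,1]>75)
bgg=lambda t,h:np.abs(t-np.median(t[:10].reshape(-1,3),axis=0)).sum(2)>35
print('op',blob(m,im,.597,.278,.055,.008,lambda t,h:h[...,1]>30,save='pics/t1.png'))
hh=cv2.cvtColor(top(m,im,.597,.278,.055,.008),cv2.COLOR_RGB2HSV); print(hh[110,110],hh[110,60],hh[10,10],hh[110,35])
print('nc',blob(m,im,.424,.17,.045,.015,bg))
```

```text
[[0.5876 0.1838 0.146 ]]
held [588.3 170.1   6.2  46.1]
op {'rect': array([595.3, 280.2,  39.1,  80.6,   0.5]), 'circ': array([599.1, 280.1,  41.2]), 'cen': array([595.6, 280. ]), 'area': 2813, 'a4': np.float64(-0.05), 'a2': np.float64(-89.79)}
[ 12  30 170] [ 12  31 164] [108  16 160] [ 11  85 188]
nc {'rect': array([426.6, 171.9,  58.7,  52.4,  36.1]), 'circ': array([426. , 172.7,  33.3]), 'cen': array([426.7, 171.9]), 'area': 2313, 'a4': np.float64(-8.82), 'a2': np.float64(22.58)}
```

Emit:
send_rows --pt "1 -0.7 -8 0 0 0" --pt "1.5 -0.8 -15 0 0 0" --pt "0 0 -15 0 0 0" --pt "0 0 -9 0 0 0" --pt "0 0 -4 0 0 0" --pt "0 0 -2 0 0 0" --pt "0 0 -1 0 0 0" --pt "0 0 0 0 0 0"

```text
time: 4.6
tool_pos: [0.5922, 0.1825, 0.0651]
ee_rot: [3.14, -0.0, 1.571]
wrist_force: [0.1, 0.1, -4.7]
width: 0.0615
finger_force: 30.0
```

Emit:
send_rows --pt "0 0 -1 0 0 0" --pt "0 0 -1 0 0 0" --pt "0 0 -1 0 0 0" --pt "0 0 0 0 0 0"

```text
time: 4.93
tool_pos: [0.5918, 0.1823, 0.0616]
ee_rot: [3.141, -0.0, 1.571]
wrist_force: [0.0, 0.4, -5.5]
width: 0.0618
finger_force: 30.0
```

Emit:
send_rows --pt "0 0 -0.7 0 0 0" --pt "0 0 -0.7 0 0 0" --pt "0 0 0 0 0 0"

```text
time: 5.18
tool_pos: [0.5919, 0.1823, 0.0605]
ee_rot: [3.141, -0.0, 1.571]
wrist_force: [-1.0, 0.3, -2.4]
width: 0.0616
finger_force: 30.0
```

Emit:
send_rows --pt "0 0 -0.7 0 0 0" --pt "0 0 0 0 0 0"

```text
time: 5.35
tool_pos: [0.5919, 0.1822, 0.0604]
ee_rot: [3.141, 0.0, 1.571]
wrist_force: [-2.9, -1.5, 1.8]
width: 0.0618
finger_force: 30.0
```

Run:
```python
from h import *
np.set_printoptions(suppress=True)
m,im=snap('wrist','w4'); o=sensors.get_obs(); print(o['time'],o['tool_pos'],o['wrist_force'])
cv2.imwrite('pics/c4.png',im[150:,150:500,::-1])
```

```text
5.4 [0.59192648 0.18226635 0.06044215] [-2.53514644 -1.06073872  3.13572343]
```

Emit:
send_rows --grip 90 --pt "0 0 0 0 0 0" --pt "0 0 0 0 0 0" --pt "0 0 0 0 0 0" --pt "0 0 10 0 0 0" --pt "0 0 30 0 0 0" --pt "0 0 40 0 0 0" --pt "0 0 40 0 0 0" --pt "0 0 30 0 0 0"

```text
time: 6.07
tool_pos: [0.5926, 0.1825, 0.2142]
ee_rot: [3.136, -0.001, 1.571]
wrist_force: [0.5, 0.0, 0.4]
width: 0.0899
finger_force: 0.0
```

Emit:
send_rows --pt "-20 -5 20 0 0 0" --pt "-35 -8 5 0 0 -0.05" --pt "-40 -8 0 0 0 -0.05" --pt "-35 -8 0 0 0 -0.053" --pt "-20 -10 0 0 0 0" --pt "0 -21 0 0 0 0" --pt "0 0 0 0 0 0" --pt "0 0 0 0 0 0"

```text
time: 6.73
tool_pos: [0.442, 0.1221, 0.2356]
ee_rot: [3.139, -0.001, 1.416]
wrist_force: [-0.9, 0.0, 0.3]
width: 0.0903
finger_force: 0.0
```

Run:
```python
from h import *
np.set_printoptions(suppress=True)
m,im=snap('wrist','w5'); o=sensors.get_obs(); print(o['time'],o['tool_pos'],o['ee_rot'])
print('nf',cfit(m,im,.590,.182,.016,.088,ring)); 
ob=lambda t,h:t.mean(2)>t.mean(2).min()*.5+t.mean(2).max()*.5
print('of',cfit(m,im,.590,.085,.016,.088,ob)); 
print('nc',blob(m,im,.425,.172,.045,.015,bg,save='pics/t4.png'))
print('nc red',blob(m,im,.425,.172,.045,.015,lambda t,h:h[...,1]>90))
```

```text
6.7833 [0.44222301 0.12251221 0.23519148] [ 3.14005712 -0.00111483  1.41701294]
nf [591.2 180.   22.6  23.1]
of [587.9  87.9  21.1  33. ]
nc {'rect': array([424.8, 171. ,  49.5,  50.3,  34.6]), 'circ': array([424.3, 171.1,  28.4]), 'cen': array([424.5, 171. ]), 'area': 1719, 'a4': np.float64(-9.35), 'a2': np.float64(87.25)}
nc red {'rect': array([423.1, 158.8,   3.1,  19.8,  81.9]), 'circ': array([423.2, 159.8,   9.9]), 'cen': array([422.9, 158.8]), 'area': 48, 'a4': np.float64(-7.65), 'a2': np.float64(-7.99)}
```

View pics/w5.png

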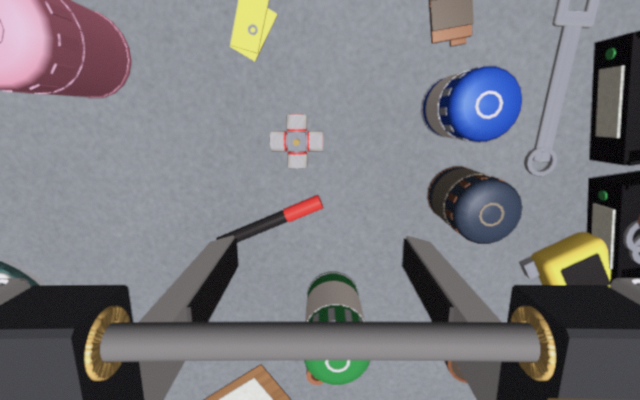

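The new cross is at (297,141), the new filter ring at (489,105) and the old filter ring at (491,215).

Run:
```python
from h import *
m,im=load('w5'); print(plane(m,[(489,105),(491,215),(320,205)],.088).round(4))
dk=lambda t,h:(t[...,0]-t[...,2]>-12)
print('of',cfit(m,im,.590,.085,.018,.088,dk,save='pics/t1.png'),cfit(load('w0')[0],load('w0')[1],.590,.085,.018,.088,dk))
```

```text
[[0.5917 0.1795 0.088 ]
 [0.5903 0.0843 0.088 ]
 [0.4411 0.117  0.088 ]]
of [590.5  85.1  22.5  22.7] [590.4  85.2  22.7  22.9]
```

Emit:
send_rows --pt "-5 14 -10 0 0 0" --pt "-8 20 -25 0 0 0" --pt "-4.7 14.5 -36 0 0 -0.007" --pt "0 0 -38 0 0 0" --pt "0 0 -38 0 0 0" --pt "0 0 -30 0 0 0" --pt "0 0 -18 0 0 0" --pt "0 0 -8 0 0 0"

```text
time: 7.45
tool_pos: [0.4219, 0.171, 0.0275]
ee_rot: [-3.135, 0.003, 1.411]
wrist_force: [0.2, -1.0, -0.2]
width: 0.09
finger_force: 0.0
```

Emit:
send_rows --pt "0 0 -1 0 0 0" --pt "0 0 0 0 0 0" --pt "0 0 0 0 0 0"

```text
time: 7.7
tool_pos: [0.4257, 0.1714, 0.0321]
ee_rot: [3.139, -0.001, 1.411]
wrist_force: [-0.6, 0.9, 0.4]
width: 0.09
finger_force: 0.0
```

The filter gap is 33 mm and aligned within 1 mm, which is good. I grip the cross.

Emit:
send_rows --pt "0 0 -3 0 0 0" --pt "0 0 0 0 0 0"

```text
time: 7.87
tool_pos: [0.4251, 0.1711, 0.0285]
ee_rot: [3.139, -0.001, 1.411]
wrist_force: [0.1, -0.8, 0.2]
width: 0.09
finger_force: 0.0
```

Emit:
send_rows --grip 40 --pt "0 0 0 0 0 0" --pt "0 0 0 0 0 0" --pt "0 0 0 0 0 0" --pt "0 0 0 0 0 0" --pt "0 0 0 0 0 0" --pt "0 0 0 0 0 0" --pt "0 0 0 0 0 0"

```text
time: 8.45
tool_pos: [0.4243, 0.1707, 0.0275]
ee_rot: [3.141, 0.0, 1.411]
wrist_force: [0.5, -0.8, 0.1]
width: 0.0549
finger_force: 30.0
```

Emit:
send_rows --pt "0 0 8 0 0 0" --pt "0 0 25 0 0 0" --pt "0 0 38 0 0 0" --pt "0 0 40 0 0 0" --pt "2 -5 40 0 0 0" --pt "4 -14 30 0 0 0" --pt "8 -26 15 0 0 0" --pt "11 -36 4 0 0 0"

```text
time: 9.12
tool_pos: [0.4503, 0.0908, 0.2323]
ee_rot: [3.134, -0.003, 1.415]
wrist_force: [1.6, -0.8, -2.0]
width: 0.0544
finger_force: 30.0
```

Emit:
send_rows --pt "12 -38 0 0 0 0.04" --pt "12 -38 0 0 0 0.04" --pt "12 -38 0 0 0 0.04" --pt "12 -38 0 0 0 0.04" --pt "12 -38 0 0 0 0" --pt "12 -38 0 0 0 0" --pt "12 -38 0 0 0 0" --pt "12 -38 0 0 0 0"

```text
time: 9.78
tool_pos: [0.5449, -0.2159, 0.2271]
ee_rot: [-3.141, -0.001, 1.571]
wrist_force: [0.3, 0.3, -2.1]
width: 0.0544
finger_force: 30.0
```

Emit:
send_rows --pt "12 -36 0 0 0 0" --pt "8 -28 0 0 0 0" --pt "4 -15 0 0 0 0" --pt "0 -7 0 0 0 0" --pt "0 0 0 0 0 0" --pt "0 0 0 0 0 0"

```text
time: 10.28
tool_pos: [0.5688, -0.2994, 0.2271]
ee_rot: [-3.141, -0.001, 1.571]
wrist_force: [-0.7, 0.8, -1.9]
width: 0.0547
finger_force: 30.0
```

Run:
```python
from h import *
m,im=snap('wrist','w6'); o=sensors.get_obs(); print(o['time'],o['tool_pos'],o['ee_rot'],o['width'])
```

```text
10.3333 [ 0.56889447 -0.29890454  0.22744252] [-3.14122152e+00 -1.12820537e-03  1.57175743e+00] 0.05475371254912472
```

View pics/w6.png

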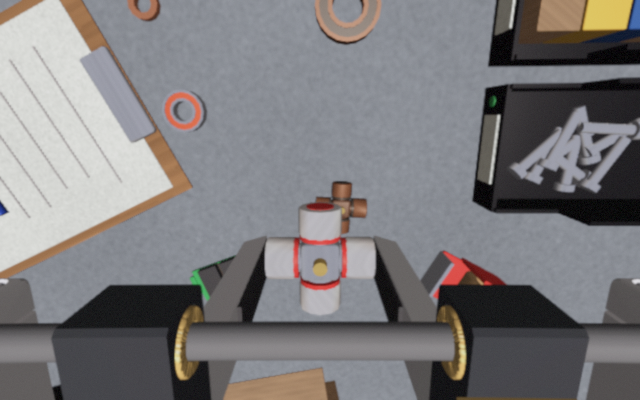

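The old cross at (342,205) is partly hidden by the held cross, so I shift on for a clear view.

Emit:
send_rows --pt "0 -20 0 0 0 0" --pt "0 -30 0 0 0 0" --pt "0 -20 0 0 0 0" --pt "0 0 0 0 0 0" --pt "0 0 0 0 0 0"

```text
time: 10.75
tool_pos: [0.569, -0.3693, 0.2275]
ee_rot: [-3.142, -0.001, 1.571]
wrist_force: [-0.1, 1.0, -2.0]
width: 0.0548
finger_force: 30.0
```

Run:
```python
from h import *
m,im=snap('wrist','w7'); o=sensors.get_obs(); print(o['time'],o['tool_pos'],o['ee_rot'],o['width'])
for z in (.011,.018): print('oc',blob(m,im,.592,-.322,.045,z,lambda t,h:h[...,1]>80,save='pics/t4.png'))
# held: ee frame
x,y,z=o['tool_pos']; print('held',blob(m,im,x,y+.0,.045,z-.0275+.022,lambda t,h:t.min(2)>135,save='pics/t5.png'))
T=[cv2.resize(cv2.imread(f'pics/t{i}.png'),(240,240)) for i in (4,5)]
cv2.imwrite('pics/c7.png',np.hstack(T+[cv2.imread('pics/w7.png')[60:300,200:460]]))
```

```text
10.8 [ 0.56923962 -0.36867409  0.22769983] [ 3.14132232e+00 -1.05811318e-03  1.57201222e+00] 0.0547696671409705
oc {'rect': array([ 590.5, -324.3,   50.3,   50.3,   42.5]), 'circ': array([ 590.6, -324.6,   28.2]), 'cen': array([ 590.6, -324.7]), 'area': 1612, 'a4': np.float64(-2.74), 'a2': np.float64(-54.19)}
oc {'rect': array([ 590.3, -323.8,   49.5,   49.6,   41.6]), 'circ': array([ 590.2, -323.9,   27.7]), 'cen': array([ 590.1, -324.2]), 'area': 1553, 'a4': np.float64(-2.74), 'a2': np.float64(-30.41)}
held {'rect': array([ 569.5, -360.9,   89.5,   74.5,    0. ]), 'circ': array([ 569.5, -354.2,   54.2]), 'cen': array([ 571.7, -356.8]), 'area': 4980, 'a4': np.float64(40.63), 'a2': np.float64(41.65)}
```

View pics/c7.png

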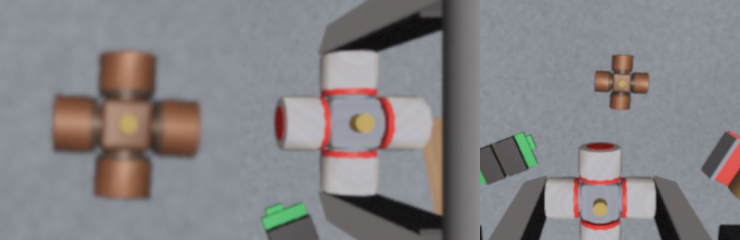

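The old cross is at (590.5, -324.5), turned -2.7°, so the target is (594.8, -234.6). I move there, turn and lower.

Emit:
send_rows --pt "3 12 0 0 0 -0.024" --pt "5 26 0 0 0 -0.024" --pt "6 34 -8 0 0 0" --pt "6 32 -20 0 0 0" --pt "4 20 -30 0 0 0" --pt "1.6 10 -36 0 0 0" --pt "0 0 -36 0 0 0" --pt "0 0 -28 0 0 0"

```text
time: 11.47
tool_pos: [0.5939, -0.2322, 0.0674]
ee_rot: [-3.14, -0.001, 1.527]
wrist_force: [-1.1, -0.3, -2.8]
width: 0.055
finger_force: 30.0
```

Emit:
send_rows --pt "0 0 -18 0 0 0" --pt "0 0 -9 0 0 0" --pt "0 0 -4 0 0 0" --pt "0 0 0 0 0 0" --pt "0 0 0 0 0 0" --pt "0 0 0 0 0 0"

```text
time: 11.97
tool_pos: [0.5961, -0.2367, 0.0409]
ee_rot: [3.138, 0.002, 1.523]
wrist_force: [0.4, -0.1, -1.7]
width: 0.0547
finger_force: 30.0
```

Run:
```python
from h import *
for _ in range(1): m,im=snap('wrist','w8')
o=sensors.get_obs(); print(o['time'],o['tool_pos'],o['ee_rot'],o['wrist_force'])
```

```text
12.0167 [ 0.59599386 -0.236788    0.04077115] [3.13775025e+00 1.58219050e-03 1.52275175e+00] [-0.09629701  0.23478807 -1.66493847]
```

Emit:
send_rows --pt "-0.6 1 -4 0 0 0" --pt "-0.6 1.2 -4 0 0 0" --pt "0 0 -2 0 0 0" --pt "0 0 -1 0 0 0" --pt "0 0 -0.7 0 0 0" --pt "0 0 0 0 0 0" --pt "0 0 0 0 0 0"

```text
time: 12.6
tool_pos: [0.5932, -0.2338, 0.0275]
ee_rot: [-3.141, -0.0, 1.523]
wrist_force: [-3.9, 2.5, 5.1]
width: 0.0549
finger_force: 30.0
```

Emit:
send_rows --pt "0 0 -0.7 0 0 0" --pt "0 0 -0.7 0 0 0" --pt "0 0 0 0 0 0"

```text
time: 12.85
tool_pos: [0.5932, -0.2338, 0.0274]
ee_rot: [-3.141, -0.0, 1.523]
wrist_force: [-5.9, 3.2, 11.2]
width: 0.0546
finger_force: 30.0
```

Emit:
send_rows --grip 75 --pt "0 0 1 0 0 0" --pt "0 0 0 0 0 0" --pt "0 0 0 0 0 0" --pt "0 0 6 0 0 0" --pt "0 0 20 0 0 0" --pt "0 0 36 0 0 0" --pt "0 0 40 0 0 0" --pt "0 0 40 0 0 0"

```text
time: 13.52
tool_pos: [0.5931, -0.2339, 0.169]
ee_rot: [-3.14, -0.001, 1.523]
wrist_force: [0.6, -0.6, 0.4]
width: 0.0749
finger_force: 0.0
```

Emit:
send_rows --pt "-6 -14 36 0 0 0.048" --pt "-12 -26 20 0 0 0" --pt "-14 -34 4 0 0 0" --pt "-16 -38 0 0 0 0" --pt "-16 -38 0 0 0 0" --pt "-14 -28 0 0 0 0" --pt "-6 -12 0 0 0 0" --pt "0 0 0 0 0 0"

```text
time: 14.18
tool_pos: [0.5078, -0.4269, 0.2277]
ee_rot: [-3.141, 0.0, 1.566]
wrist_force: [0.5, 0.4, -0.2]
width: 0.075
finger_force: 0.0
```

Emit:
send_rows --pt "0 0 0 0 0 0" --pt "0 0 0 0 0 0"

```text
time: 14.35
tool_pos: [0.5105, -0.4225, 0.2284]
ee_rot: [3.141, -0.001, 1.572]
wrist_force: [0.1, 0.2, -0.5]
width: 0.0751
finger_force: 0.0
```

Run:
```python
from h import *
m,im=snap('wrist','w9'); o=sensors.get_obs(); print(o['time'],o['tool_pos'],o['ee_rot'],o['width'])
print('oc',blob(m,im,.592,-.324,.045,.013,lambda t,h:h[...,1]>80,save='pics/t4.png'))
print('nc',blob(m,im,.594,-.233,.043,.013,bg,save='pics/t4.png'))
print('np',blob(m,im,.461,-.408,.06,.010,bg,save='pics/t5.png'))
print('ob',blob(m,im,.593,-.125,.045,.013,lambda t,h:h[...,1]>40,save='pics/t5.png'))
```

```text
14.4 [ 0.51067691 -0.42222258  0.22847311] [ 3.14093005e+00 -5.91144025e-04  1.57318912e+00] 0.07519585276827578
oc {'rect': array([ 590.4, -324.1,   50.3,   50.6,   42.5]), 'circ': array([ 590.7, -324.1,   28.7]), 'cen': array([ 590.6, -324. ]), 'area': 1722, 'a4': np.float64(-2.75), 'a2': np.float64(1.89)}
nc {'rect': array([ 594.2, -260.8,   29.5,   85.5,   90. ]), 'circ': array([ 594.2, -260.8,   45.2]), 'cen': array([ 594.2, -260.8]), 'area': 2580, 'a4': np.float64(0.0), 'a2': np.float64(-0.0)}
np {'rect': array([ 459.1, -409.1,   81.3,   41.7,   20.9]), 'circ': array([ 457.4, -404.9,   41.1]), 'cen': array([ 458.8, -408.7]), 'area': 2995, 'a4': np.float64(20.82), 'a2': np.float64(21.1)}Traceback (most recent call last):
  File "<stdin>", line 6, in <module>
  File "h.py", line 32, in blob
    cs,_=cv2.findContours(mk,cv2.RETR_EXTERNAL,cv2.CHAIN_APPROX_NONE); c=max(cs,key=cv2.contourArea)
                                                                         ~~~^^^^^^^^^^^^^^^^^^^^^^^^
ValueError: max() iterable argument is empty
```

View pics/w9.png

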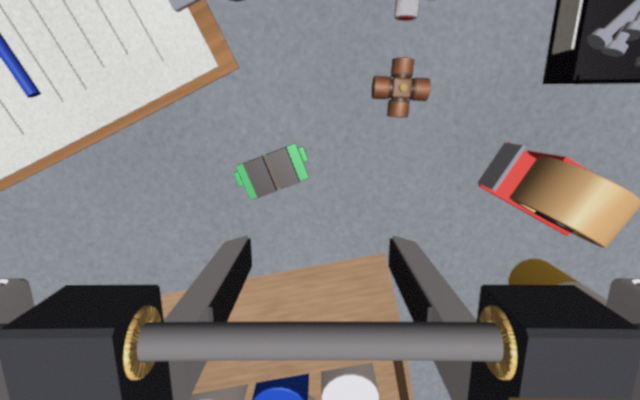

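The new pad is at (459,-409) with its long side at 21°. The cardboard flap (row 255 and below) is close, so I triangulate it before going down.

Run:
```python
from h import *
np.set_printoptions(suppress=True)
def tri(obs):
    A=np.zeros((3,3));b=np.zeros(3)
    for m,uv in obs:
        o,D=rays(m,uv); d=D[0]/np.linalg.norm(D[0]); P=np.eye(3)-np.outer(d,d); A+=P;b+=P@o
    X=np.linalg.solve(A,b); return X.round(3),[ (proj(m,X)[0]-uv).round(1) for m,uv in obs]
a,b,w=optics.camera_model('scene'),optics.camera_model('side'),load('w9')[0]
print(tri([(a,(175,95)),(b,(281,347))]),tri([(a,(128,132)),(b,(420,320))]),tri([(b,(420,320)),(w,(384,255))]))
print(plane(b,[(281,347),(420,320),(427,343),(290,372)],.1))
im=cv2.imread('pics/scene0.png')[50:180,20:220]; im2=cv2.imread('pics/side0.png')[280:400,270:470]
cv2.imwrite('pics/c8.png',np.vstack([cv2.resize(im,(600,390)),cv2.resize(im2,(600,360))[:200]]))
o=sensors.get_obs(); print(o['joint_positions'])
```

```text
(array([ 0.311, -0.523,  0.08 ]), [array([-1.6,  1.5]), array([-3.1, -1.8])]) (array([ 0.554, -0.505,  0.122]), [array([-9.8,  5.5]), array([-14.5,  -5.8])]) (array([ 0.582, -0.48 ,  0.073]), [array([-5.3,  0.9]), array([11.2,  1.8])])
[[ 0.31859281 -0.54421635  0.1       ]
 [ 0.58437097 -0.50223098  0.1       ]
 [ 0.58489258 -0.55758143  0.1       ]
 [ 0.33409237 -0.59939386  0.1       ]]
[-0.77682428  0.342421    1.07159181  0.0008972   1.72752376 -0.7790768 ]
```

View pics/c8.png

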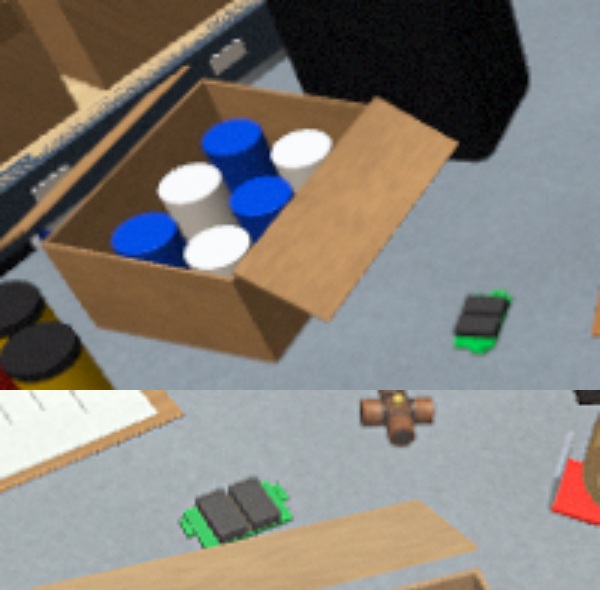

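Run:
```python
from h import *
np.set_printoptions(suppress=True)
def tri(obs):
    A=np.zeros((3,3));b=np.zeros(3)
    for m,uv in obs:
        o,D=rays(m,uv); d=D[0]/np.linalg.norm(D[0]); P=np.eye(3)-np.outer(d,d); A+=P;b+=P@o
    X=np.linalg.solve(A,b); return X.round(3),[ (proj(m,X)[0]-uv).round(1) for m,uv in obs]
a,b,w=optics.camera_model('scene'),optics.camera_model('side'),load('w9')[0]
print(tri([(a,(129.3,156.7)),(b,(410,317.3)),(w,(384,254))]),tri([(a,(172.7,97.7)),(b,(281,347))]))
```

```text
(array([ 0.57 , -0.474,  0.078]), [array([-0.8,  0.1]), array([-1.2, -0.1]), array([ 0.8, -0.9])]) (array([ 0.316, -0.524,  0.076]), [array([-0.3,  0.3]), array([-0.6, -0.4])])
```

The flap's outer edge lies about 85 mm from the pad at z≈77 mm. The gripper body's bottom at about 100 mm clears it. I turn by -69° (-1.204 rad) and go over the pad.

Emit:
send_rows --grip 60 --pt "-5 1 0 0 0 -0.12" --pt "-9 2 0 0 0 -0.12" --pt "-10 3 0 0 0 -0.12" --pt "-10 3 0 0 0 -0.12" --pt "-10 3 0 0 0 -0.12" --pt "-7.6 1 0 0 0 -0.12" --pt "0 0 -20 0 0 -0.12" --pt "0 0 -30 0 0 -0.12"

```text
time: 15.07
tool_pos: [0.4605, -0.4108, 0.183]
ee_rot: [3.131, -0.002, 0.608]
wrist_force: [-0.1, -1.0, -0.1]
width: 0.06
finger_force: 0.0
```

Emit:
send_rows --pt "0 0 -30 0 0 -0.12" --pt "0 0 -30 0 0 -0.12" --pt "0 0 -25 0 0 -0.004" --pt "0 0 -15 0 0 0" --pt "0 0 0 0 0 0" --pt "0 0 0 0 0 0" --pt "0 0 0 0 0 0"

```text
time: 15.65
tool_pos: [0.4593, -0.4108, 0.0801]
ee_rot: [3.139, -0.001, 0.368]
wrist_force: [-0.2, -0.7, 0.2]
width: 0.0599
finger_force: 0.0
```

Run:
```python
from h import *
m,im=snap('wrist','w10'); o=sensors.get_obs(); print(o['time'],o['tool_pos'],o['ee_rot'],o['width'],o['wrist_force'])
```

```text
15.7 [ 0.45939846 -0.41132707  0.08070794] [ 3.13778739e+00 -1.62112563e-03  3.68025100e-01] 0.05988181398482339 [-0.77464319 -0.05426005  0.50811839]
```

View pics/w10.png

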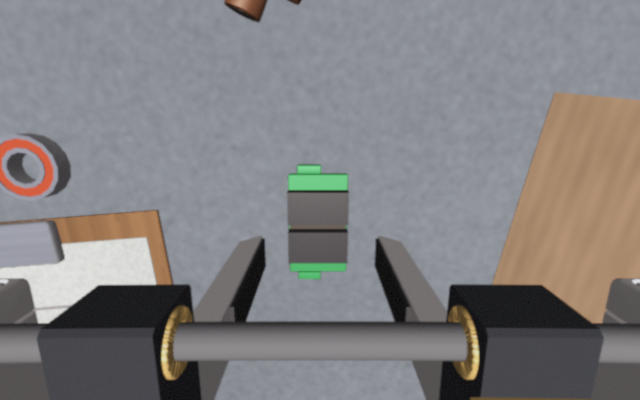

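The pad lies squarely between the fingers, columns 288–348. I go down and grip.

Emit:
send_rows --pt "0 1 -12 0 0 0" --pt "0 0.6 -18 0 0 0" --pt "0 0 -12 0 0 0" --pt "0 0 -6 0 0 0" --pt "0 0 -3 0 0 0" --pt "0 0 0 0 0 0" --pt "0 0 0 0 0 0"

```text
time: 16.28
tool_pos: [0.4581, -0.4097, 0.0277]
ee_rot: [3.141, -0.0, 0.367]
wrist_force: [-0.4, -0.6, 0.3]
width: 0.0601
finger_force: 0.0
```

Emit:
send_rows --grip 28 --pt "0 0 -1 0 0 0" --pt "0 0 0 0 0 0" --pt "0 0 0 0 0 0" --pt "0 0 0 0 0 0" --pt "0 0 0 0 0 0"

```text
time: 16.7
tool_pos: [0.4582, -0.4097, 0.0269]
ee_rot: [3.14, -0.0, 0.367]
wrist_force: [0.1, -0.0, 1.1]
width: 0.0397
finger_force: 30.0
```

Emit:
send_rows --pt "0 0 8 0 0 0" --pt "0 0 25 0 0 0" --pt "0 0 38 0 0 0" --pt "0 0 40 0 0 0" --pt "0 6 40 0 0 0" --pt "1 14 35 0 0 0" --pt "2 26 15 0 0 0.1" --pt "3 34 3 0 0 0.1"

```text
time: 17.37
tool_pos: [0.4649, -0.3313, 0.2361]
ee_rot: [3.132, -0.002, 0.569]
wrist_force: [1.0, 0.5, -2.1]
width: 0.0396
finger_force: 30.0
```

Emit:
send_rows --pt "3 38 0 0 0 0.1" --pt "3 38 0 0 0 0.1" --pt "3 38 0 0 0 0.1" --pt "3 38 0 0 0 0.1" --pt "3 38 0 0 0 0.1" --pt "3 38 0 0 0 0.1" --pt "3 38 0 0 0 0.1" --pt "3 38 0 0 0 0.1"

```text
time: 18.03
tool_pos: [0.4873, -0.0235, 0.2306]
ee_rot: [3.141, -0.0, 1.372]
wrist_force: [1.2, 0.1, -2.0]
width: 0.0397
finger_force: 30.0
```

Emit:
send_rows --pt "3 38 0 0 0 0.1" --pt "3 38 0 0 0 0.1" --pt "2 36 0 0 0 0.004" --pt "2 36 0 0 0 0" --pt "2 28 0 0 0 0" --pt "2 18 0 0 0 0" --pt "0 8 0 0 0 0" --pt "0 0 0 0 0 0"

```text
time: 18.7
tool_pos: [0.5014, 0.1779, 0.2301]
ee_rot: [-3.141, 0.0, 1.573]
wrist_force: [0.8, 0.1, -2.4]
width: 0.0396
finger_force: 30.0
```

Emit:
send_rows --pt "0 0 0 0 0 0" --pt "0 0 0 0 0 0"

```text
time: 18.87
tool_pos: [0.5019, 0.1754, 0.2303]
ee_rot: [-3.142, 0.001, 1.569]
wrist_force: [0.6, 0.0, -2.4]
width: 0.0396
finger_force: 30.0
```

Run:
```python
from h import *
m,im=snap('wrist','w11'); o=sensors.get_obs(); print(o['time'],o['tool_pos'],o['ee_rot'],o['width'])
print('op',blob(m,im,.597,.280,.055,.008,lambda t,h:h[...,1]>26,save='pics/t1.png'))
t=top(m,im,.597,.28,.055,.008); mk=(cv2.cvtColor(t,cv2.COLOR_RGB2HSV)[...,1]>60).astype(np.uint8)
n,l,s,c=cv2.connectedComponentsWithStats(mk); print([( (s[i,4]), (597+55-c[i][1]/2).round(1),(280+55-c[i][0]/2).round(1)) for i in range(1,n) if s[i,4]>300])
x,y,z=o['tool_pos']; cv2.imwrite('pics/t2.png',top(m,im,x,y,.055,z-.027+.012)[:,:,::-1])
cv2.imwrite('pics/c11.png',cv2.resize(np.hstack([cv2.imread('pics/t1.png'),cv2.imread('pics/t2.png')]),(800,400)))
```

```text
18.9167 [0.50194823 0.1752502  0.2303978 ] [3.14152767e+00 5.80774900e-04 1.56898886e+00] 0.039793341180399455
op {'rect': array([5.943e+02, 2.800e+02, 4.010e+01, 8.110e+01, 5.000e-01]), 'circ': array([598.3, 279.9,  41.4]), 'cen': array([594.8, 280. ]), 'area': 2954, 'a4': np.float64(0.49), 'a2': np.float64(-89.57)}
[(np.int32(1855), np.float64(595.2), np.float64(311.0)), (np.int32(1942), np.float64(595.6), np.float64(249.3))]
```

View pics/c11.png

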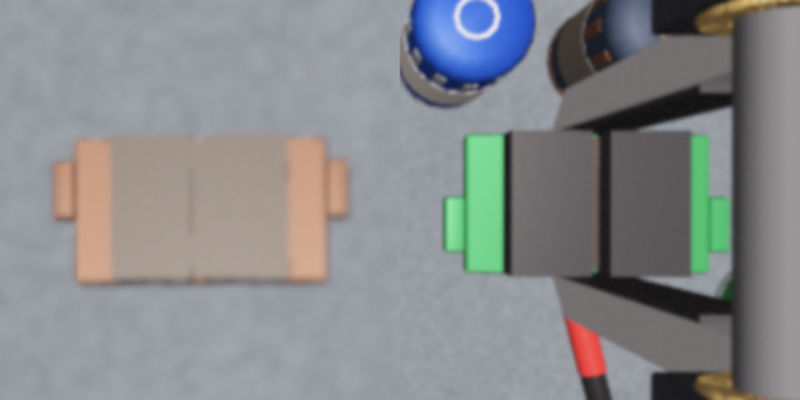

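The old pad is at (594.2, 279.9) with a turn of about 0.4°. The held pad sits about 1 mm to +y of the TCP, so the TCP target is (519, 278).

Emit:
send_rows --pt "3 14 0 0 0 0.009" --pt "4 26 -8 0 0 0" --pt "4 28 -20 0 0 0" --pt "4 22 -32 0 0 0" --pt "2.3 13 -38 0 0 0" --pt "0 0 -36 0 0 0" --pt "0 0 -28 0 0 0" --pt "0 0 -16 0 0 0"

```text
time: 19.58
tool_pos: [0.5168, 0.2789, 0.0473]
ee_rot: [-3.135, 0.003, 1.58]
wrist_force: [0.8, -0.1, -2.2]
width: 0.0398
finger_force: 30.0
```

Emit:
send_rows --pt "0 0 -7 0 0 0" --pt "0 0 -3 0 0 0" --pt "0 0 0 0 0 0" --pt "0 0 0 0 0 0" --pt "0 0 0 0 0 0"

```text
time: 20.0
tool_pos: [0.5207, 0.2801, 0.0446]
ee_rot: [3.138, -0.002, 1.58]
wrist_force: [0.1, 1.1, -1.4]
width: 0.0397
finger_force: 30.0
```

Emit:
send_rows --pt "-0.8 -1 -6 0 0 0" --pt "-0.7 -0.8 -5 0 0 0" --pt "0 0 -3 0 0 0" --pt "0 0 -1.5 0 0 0" --pt "0 0 0 0 0 0" --pt "0 0 0 0 0 0"

```text
time: 20.5
tool_pos: [0.5175, 0.2777, 0.0269]
ee_rot: [-3.141, 0.0, 1.58]
wrist_force: [-1.8, 0.0, 0.3]
width: 0.0396
finger_force: 30.0
```

Emit:
send_rows --pt "0 0 -0.7 0 0 0" --pt "0 0 -0.6 0 0 0" --pt "0 0 0 0 0 0"

```text
time: 20.75
tool_pos: [0.5176, 0.2777, 0.0268]
ee_rot: [-3.141, 0.0, 1.58]
wrist_force: [-4.1, -1.7, 6.8]
width: 0.0398
finger_force: 30.0
```

Emit:
send_rows --grip 56 --pt "0 0 0.7 0 0 0" --pt "0 0 0 0 0 0" --pt "0 0 0 0 0 0" --pt "0 0 6 0 0 0" --pt "0 0 20 0 0 0" --pt "0 0 36 0 0 0" --pt "0 0 40 0 0 0" --pt "0 0 40 0 0 0"

```text
time: 21.42
tool_pos: [0.5172, 0.2776, 0.1692]
ee_rot: [-3.14, 0.001, 1.58]
wrist_force: [0.1, 0.4, 0.5]
width: 0.0557
finger_force: 0.0
```

Emit:
send_rows --grip 82 --pt "-3 14 36 0 0 -0.009" --pt "-5 26 20 0 0 0" --pt "-6 34 0 0 0 0" --pt "-6 30 0 0 0 0" --pt "-4 16 0 0 0 0" --pt "0 0 0 0 0 0" --pt "0 0 0 0 0 0" --pt "0 0 0 0 0 0"

```text
time: 22.08
tool_pos: [0.4939, 0.3967, 0.2236]
ee_rot: [-3.141, 0.002, 1.57]
wrist_force: [0.4, 0.0, 0.5]
width: 0.0821
finger_force: 0.0
```

Run:
```python
from h import *
np.set_printoptions(suppress=True)
m,im=snap('wrist','w12'); o=sensors.get_obs(); print(o['time'],o['tool_pos'],o['ee_rot'],o['width'])
print(plane(load('w2')[0],(375,65),.016).round(4))
t=top(m,im,.491,.455,.05,.016,4000); cv2.imwrite('pics/t1.png',t[:,:,::-1])
g=cv2.medianBlur(cv2.cvtColor(t,cv2.COLOR_RGB2GRAY),7)
for r in ((108,138),(50,75)):
    c=cv2.HoughCircles(g,cv2.HOUGH_GRADIENT,1.0,200,param1=80,param2=15,minRadius=r[0],maxRadius=r[1])
    if c is not None: print([(round(541-v/4,1),round(505-u/4,1),R/4) for u,v,R in c[0][:2]])
print('op',blob(m,im,.595,.280,.055,.008,lambda t,h:h[...,1]>26))
print('np',blob(m,im,.519,.279,.05,.012,bg,save='pics/t2.png'))
cv2.imwrite('pics/c12.png',np.hstack([cv2.resize(im[:,:,::-1],(560,350)),cv2.resize(t[:,:,::-1],(240,240),)[:] if 0 else cv2.copyMakeBorder(cv2.resize(t[:,:,::-1],(240,240)),0,110,0,0,cv2.BORDER_CONSTANT)]))
```

```text
22.1333 [0.49408563 0.39641358 0.22377758] [-3.14116577  0.00133222  1.5694202 ] 0.0820883544284083
[[0.4859 0.462  0.016 ]]
[(np.float32(484.9), np.float32(461.4), np.float32(18.025))]
op {'rect': array([602.3, 280. ,  56.1,  96.4,   0.5]), 'circ': array([604.2, 280. ,  53.8]), 'cen': array([597.6, 272.9]), 'area': 3092, 'a4': np.float64(26.94), 'a2': np.float64(-63.16)}
np {'rect': array([516.8, 283.2,  81.5,  40.5,  90. ]), 'circ': array([512.3, 283. ,  41.4]), 'cen': array([516.3, 283.1]), 'area': 3022, 'a4': np.float64(0.81), 'a2': np.float64(-89.26)}
```

View pics/c12.png

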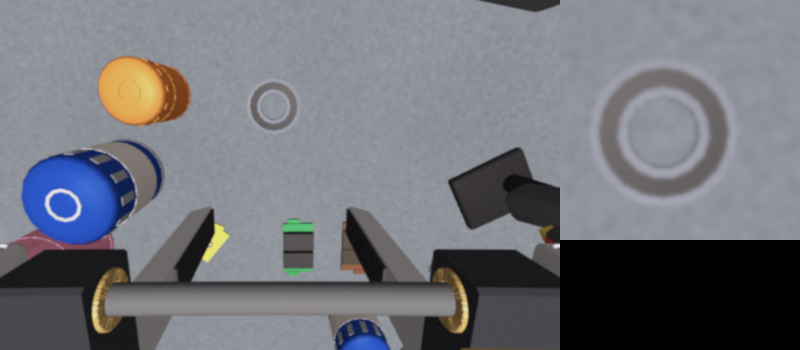

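The bearing is at about (485.3, 461.6), and the new pad sits in place in front of the old one. I go down on the bearing.

Emit:
send_rows --pt "-2 14 -6 0 0 0" --pt "-3 26 -20 0 0 0" --pt "-3.8 25.2 -32 0 0 0" --pt "0 0 -38 0 0 0" --pt "0 0 -36 0 0 0" --pt "0 0 -26 0 0 0" --pt "0 0 -14 0 0 0" --pt "0 0 -6 0 0 0"

```text
time: 22.8
tool_pos: [0.4835, 0.4616, 0.0422]
ee_rot: [-3.137, 0.004, 1.57]
wrist_force: [0.7, -0.6, 0.6]
width: 0.0821
finger_force: 0.0
```

Emit:
send_rows --pt "0 0 0 0 0 0" --pt "0 0 0 0 0 0" --pt "0 0 0 0 0 0" --pt "0 0 0 0 0 0"

```text
time: 23.13
tool_pos: [0.4863, 0.464, 0.0492]
ee_rot: [3.138, -0.003, 1.571]
wrist_force: [0.2, 0.3, 0.5]
width: 0.082
finger_force: 0.0
```

Emit:
send_rows --pt "-0.5 -1 -7 0 0 0" --pt "-0.5 -1 -8 0 0 0" --pt "0 0 -4 0 0 0" --pt "0 0 -1.5 0 0 0" --pt "0 0 0 0 0 0" --pt "0 0 0 0 0 0"

```text
time: 23.63
tool_pos: [0.4835, 0.4606, 0.0254]
ee_rot: [-3.141, 0.001, 1.571]
wrist_force: [-1.4, -1.1, 1.4]
width: 0.082
finger_force: 1.0
```

Emit:
send_rows --grip 50 --pt "0 0 0 0 0 0" --pt "0 0 0 0 0 0" --pt "0 0 0 0 0 0" --pt "0 0 0 0 0 0" --pt "0 0 0 0 0 0"

```text
time: 24.05
tool_pos: [0.4841, 0.461, 0.0254]
ee_rot: [3.141, 0.0, 1.571]
wrist_force: [0.1, -0.9, -0.4]
width: 0.06
finger_force: 30.0
```

Emit:
send_rows --pt "0 0 5 0 0 0" --pt "0 0 15 0 0 0" --pt "0 0 20 0 0 0" --pt "0 0 8 0 0 0" --pt "0 0 0 0 0 0" --pt "0 0 0 0 0 0"

```text
time: 24.55
tool_pos: [0.484, 0.4612, 0.0741]
ee_rot: [3.141, -0.001, 1.571]
wrist_force: [-0.3, -0.1, -2.2]
width: 0.0598
finger_force: 30.0
```

Run:
```python
from h import *
m,im=snap('wrist','w13'); o=sensors.get_obs(); print(o['time'],o['tool_pos'],o['width'],o['wrist_force'])
snap('scene','s13')
x,y,z=o['tool_pos']; t=top(m,im,x,y,.05,z-.0254+.016,4000)
t2=cv2.imread('pics/s13.png')[200:330,400:560]
cv2.imwrite('pics/c13.png',np.hstack([t[:,:,::-1],cv2.resize(t2,(400,400))]))
```

```text
24.6 [0.48347925 0.46068886 0.0728693 ] 0.06007394554648353 [-0.03881095 -0.81998857 -1.87081395]
```

View pics/c13.png

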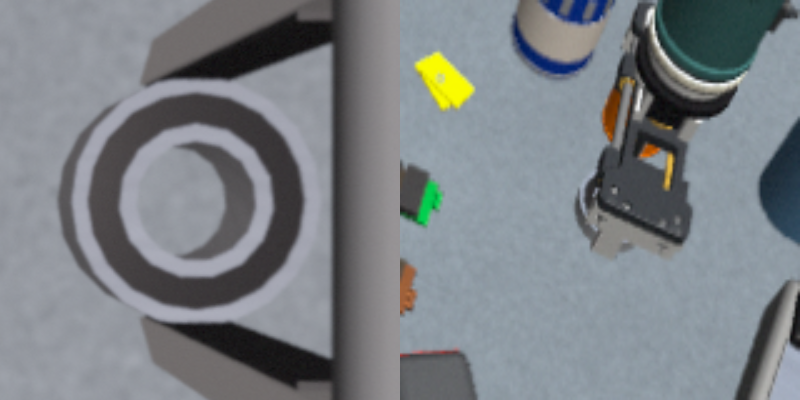

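The bearing is held squarely, with its centre about 1 mm to +y of the TCP. I won't view more pictures and will use numbers from here. I carry it to a point from which the old bearing can be measured.

Emit:
send_rows --pt "0 0 10 0 0 0" --pt "0 0 30 0 0 0" --pt "0 0 40 0 0 0" --pt "1 -6 38 0 0 0" --pt "2 -14 26 0 0 0" --pt "3 -26 10 0 0 0" --pt "4 -34 2 0 0 0" --pt "4 -38 0 0 0 0"

```text
time: 25.32
tool_pos: [0.4981, 0.343, 0.2315]
ee_rot: [3.139, -0.002, 1.573]
wrist_force: [2.0, -0.2, -2.0]
width: 0.06
finger_force: 30.0
```

Emit:
send_rows --pt "4 -38 0 0 0 0" --pt "4 -38 0 0 0 0" --pt "4 -38 0 0 0 0" --pt "4 -38 0 0 0 0" --pt "4 -38 0 0 0 0" --pt "4 -38 0 0 0 0" --pt "4 -38 0 0 0 0" --pt "4 -38 0 0 0 0"

```text
time: 25.98
tool_pos: [0.5294, 0.0372, 0.2297]
ee_rot: [-3.141, -0.0, 1.571]
wrist_force: [0.5, -0.1, -1.5]
width: 0.0602
finger_force: 30.0
```

Emit:
send_rows --pt "5 -38 0 0 0 0" --pt "5 -38 0 0 0 0" --pt "5 -38 0 0 0 0" --pt "5 -38 0 0 0 0" --pt "5 -38 0 0 0 0" --pt "3 -30 0 0 0 0" --pt "1 -18 0 0 0 0" --pt "1 -8 0 0 0 0"

```text
time: 26.65
tool_pos: [0.5594, -0.2099, 0.2289]
ee_rot: [-3.14, 0.0, 1.567]
wrist_force: [-0.0, 0.1, -2.0]
width: 0.0602
finger_force: 30.0
```

Emit:
send_rows --pt "0 0 0 0 0 0" --pt "0 0 0 0 0 0" --pt "0 0 0 0 0 0"

```text
time: 26.9
tool_pos: [0.5599, -0.2055, 0.2298]
ee_rot: [3.142, -0.001, 1.572]
wrist_force: [-0.3, -0.3, -1.9]
width: 0.0598
finger_force: 30.0
```

Run:
```python
from h import *
np.set_printoptions(suppress=True)
m,im=snap('wrist','w14'); o=sensors.get_obs(); print(o['time'],o['tool_pos'],o['ee_rot'],o['width'])
c0=(.594,-.126)
t=top(m,im,*c0,.045,.016,4000); h=cv2.cvtColor(t,cv2.COLOR_RGB2HSV)
g=cv2.medianBlur(cv2.cvtColor(t,cv2.COLOR_RGB2GRAY),7)
print(h[180,180],h[5,5], h[180,90],h[180,70])
mk=(h[...,1]>60).astype(np.uint8); mk=cv2.morphologyEx(mk,cv2.MORPH_OPEN,np.ones((5,5)))
cs,hi=cv2.findContours(mk,cv2.RETR_CCOMP,cv2.CHAIN_APPROX_NONE)
for c in cs:
    if len(c)>150:
        e=cv2.fitEllipse(c); print('x,y,d',round(639-e[0][1]/4,1),round(-81-e[0][0]/4,1),round(e[1][0]/4,1),round(e[1][1]/4,1))
print('proj',proj(m,[c0+(.016,)]))
print('nc',blob(m,im,.594,-.234,.043,.013,bg))
```

```text
26.95 [ 0.56001192 -0.20536626  0.22989459] [ 3.14140982 -0.00055735  1.57277769] 0.060017941920181006
[112  19 149] [112  18 152] [ 15  31 162] [ 11  74 197]
x,y,d 593.8 -128.2 37.6 37.7
x,y,d 593.0 -128.2 29.1 29.6
x,y,d 593.8 -128.1 60.2 60.4
x,y,d 593.8 -128.0 53.7 53.9
proj [[354.23628169 107.51234685]]
nc {'rect': array([ 584.9, -254.9,   26.7,   77.7,   62.4]), 'circ': array([ 584.5, -255.8,   39. ]), 'cen': array([ 584. , -253.3]), 'area': 1301, 'a4': np.float64(-29.85), 'a2': np.float64(-29.6)}
```

```bash
cat > held.py <<'E'
from h import *
def held(m,im,pos):
    x,y,z=pos; t=top(m,im,x,y,.045,z-.0094,4000); g=cv2.cvtColor(t,cv2.COLOR_RGB2GRAY)
    for th in (110,125):
        mk=cv2.morphologyEx((g<th).astype(np.uint8),cv2.MORPH_OPEN,np.ones((5,5)))
        for c in cv2.findContours(mk,cv2.RETR_CCOMP,cv2.CHAIN_APPROX_NONE)[0]:
            if len(c)>150:
                e=cv2.fitEllipse(c)
                if e[1][0]/e[1][1]>.9: print(th,'off',round(45-e[0][1]/4,1),round(45-e[0][0]/4,1),'d',round(e[1][0]/4,1),round(e[1][1]/4,1))
E
python3 - <<'E'
from held import *
held(*load('w14'),(.56001,-.20537,.22989)); print(); held(*load('w13'),(.4835,.4607,.0729))
E
```

```text
110 off -0.9 0.4 d 26.2 27.1
110 off -0.7 1.0 d 53.2 53.3
110 off -0.8 1.0 d 38.2 38.2
125 off -0.8 0.2 d 26.5 27.3
125 off -0.7 1.0 d 53.6 53.7
125 off -0.8 1.0 d 37.8 37.8

110 off -0.1 1.4 d 27.2 27.8
110 off -0.2 1.0 d 53.3 53.5
110 off -0.2 1.1 d 38.6 38.7
125 off -0.2 1.5 d 27.6 28.6
125 off -0.2 1.0 d 53.7 53.8
125 off -0.2 1.0 d 38.3 38.3
```

Emit:
send_rows --pt "4 8 0 0 0 0" --pt "8 18 -5 0 0 0" --pt "10 24 -18 0 0 0" --pt "8 18 -32 0 0 0" --pt "4.3 8.3 -36 0 0 0" --pt "0 0 -34 0 0 0" --pt "0 0 -22 0 0 0" --pt "0 0 -10 0 0 0"

```text
time: 27.62
tool_pos: [0.5918, -0.1277, 0.0681]
ee_rot: [-3.134, -0.003, 1.573]
wrist_force: [-0.7, -0.0, -1.5]
width: 0.06
finger_force: 30.0
```

Emit:
send_rows --pt "0 0 -5 0 0 0" --pt "0 0 0 0 0 0" --pt "0 0 0 0 0 0" --pt "0 0 0 0 0 0" --pt "0 0 0 0 0 0" --pt "0 0 0 0 0 0"

```text
time: 28.12
tool_pos: [0.5951, -0.1311, 0.0695]
ee_rot: [3.139, 0.001, 1.571]
wrist_force: [-1.3, -0.6, -1.4]
width: 0.0599
finger_force: 30.0
```

Run:
```python
from held import *
m,im=snap('wrist','w15'); o=sensors.get_obs(); print(o['time'],o['tool_pos'],o['ee_rot'],o['wrist_force']); held(m,im,o['tool_pos'])
```

```text
28.1667 [ 0.59488518 -0.13107127  0.06905245] [3.13926392e+00 6.80435169e-04 1.57048476e+00] [ 0.35281546 -0.39272738 -1.81079532]
110 off -0.5 0.8 d 53.2 53.3
110 off -0.5 0.9 d 38.4 38.5
125 off -0.4 0.8 d 53.6 53.7
125 off -0.5 0.8 d 38.0 38.1
```

Emit:
send_rows --pt "0 0 -7 0 0 0" --pt "0 0 -6 0 0 0" --pt "0 0 -3 0 0 0" --pt "0 0 0 0 0 0" --pt "0 0 0 0 0 0" --pt "0 0 0 0 0 0" --pt "0 0 0 0 0 0" --pt "0 0 0 0 0 0"

```text
time: 28.83
tool_pos: [0.5944, -0.1308, 0.052]
ee_rot: [3.141, 0.0, 1.571]
wrist_force: [-0.5, -0.2, -1.2]
width: 0.06
finger_force: 30.0
```

Emit:
send_rows --pt "0 0 0 0 0 0" --pt "0 0 0 0 0 0" --pt "0 0 0 0 0 0" --pt "0 0 0 0 0 0" --pt "0 0 0 0 0 0" --pt "0 0 0 0 0 0"

```text
time: 29.33
tool_pos: [0.5942, -0.1307, 0.0517]
ee_rot: [3.142, 0.0, 1.571]
wrist_force: [-0.2, -0.4, -1.9]
width: 0.0599
finger_force: 30.0
```

Run:
```python
from held import *
m,im=snap('wrist','w16'); o=sensors.get_obs(); print(o['time'],o['tool_pos'],o['ee_rot'],o['wrist_force']); held(m,im,o['tool_pos'])
```

```text
29.3833 [ 0.59422058 -0.13069289  0.05171536] [ 3.14148110e+00 -2.68570005e-05  1.57076165e+00] [ 0.85095978 -0.73724324 -1.80458545]
110 off 0.1 7.1 d 53.1 55.7
110 off -0.7 1.1 d 53.1 53.2
110 off -0.8 1.1 d 38.3 38.4
125 off -0.7 1.0 d 53.5 53.5
125 off -0.8 1.1 d 37.9 38.0
```

Emit:
send_rows --pt "0.3 1.5 -3 0 0 0" --pt "0 0 -3 0 0 0" --pt "0 0 -1.5 0 0 0" --pt "0 0 0 0 0 0" --pt "0 0 0 0 0 0" --pt "0 0 0 0 0 0" --pt "0 0 0 0 0 0"

```text
time: 29.97
tool_pos: [0.5946, -0.1293, 0.0443]
ee_rot: [3.141, 0.0, 1.571]
wrist_force: [1.2, -0.3, -2.1]
width: 0.0601
finger_force: 30.0
```

Emit:
send_rows --pt "0 0 -0.7 0 0 0" --pt "0 0 -0.7 0 0 0" --pt "0 0 0 0 0 0" --pt "0 0 0 0 0 0"

```text
time: 30.3
tool_pos: [0.5944, -0.1292, 0.0427]
ee_rot: [-3.141, -0.0, 1.571]
wrist_force: [-0.0, 0.0, -1.5]
width: 0.0599
finger_force: 30.0
```

Emit:
send_rows --pt "0 0 -0.6 0 0 0" --pt "0 0 -0.5 0 0 0" --pt "0 0 0 0 0 0" --pt "0 0 0 0 0 0"

```text
time: 30.63
tool_pos: [0.5945, -0.1292, 0.0416]
ee_rot: [-3.142, -0.0, 1.571]
wrist_force: [-0.8, -0.5, -1.9]
width: 0.06
finger_force: 30.0
```

Emit:
send_rows --pt "0 0 -0.4 0 0 0" --pt "0 0 0 0 0 0" --pt "0 0 0 0 0 0"

```text
time: 30.88
tool_pos: [0.5946, -0.1293, 0.0414]
ee_rot: [3.141, 0.0, 1.571]
wrist_force: [0.0, 0.3, -2.0]
width: 0.0599
finger_force: 30.0
```

Emit:
send_rows --pt "0 0 -0.6 0 0 0" --pt "0 0 0 0 0 0" --pt "0 0 0 0 0 0"

```text
time: 31.13
tool_pos: [0.5946, -0.1293, 0.0414]
ee_rot: [3.141, 0.0, 1.571]
wrist_force: [-1.2, 1.0, 2.9]
width: 0.0602
finger_force: 30.0
```

Emit:
send_rows --pt "0 0 -0.5 0 0 0" --pt "0 0 0 0 0 0" --pt "0 0 0 0 0 0"

```text
time: 31.38
tool_pos: [0.5946, -0.1292, 0.0414]
ee_rot: [3.141, 0.0, 1.571]
wrist_force: [-3.2, 1.2, 5.2]
width: 0.0601
finger_force: 30.0
```

In contact at the expected height. I release and rise, then check everything from above.

Emit:
send_rows --grip 72 --pt "0 0 0.5 0 0 0" --pt "0 0 0 0 0 0" --pt "0 0 0 0 0 0" --pt "0 0 0 0 0 0" --pt "0 0 5 0 0 0" --pt "0 0 20 0 0 0" --pt "0 0 36 0 0 0" --pt "0 0 40 0 0 0"

```text
time: 32.05
tool_pos: [0.5928, -0.1287, 0.1401]
ee_rot: [-3.136, -0.002, 1.571]
wrist_force: [0.3, 0.5, 0.3]
width: 0.072
finger_force: 0.0
```

Emit:
send_rows --pt "-3 -14 40 0 0 0" --pt "-6 -26 40 0 0 0" --pt "-8 -36 20 0 0 0" --pt "-8 -38 0 0 0 0" --pt "-6 -36 0 0 0 0" --pt "-3 -16 0 0 0 0" --pt "0 0 0 0 0 0" --pt "0 0 0 0 0 0"

```text
time: 32.72
tool_pos: [0.5612, -0.2913, 0.2349]
ee_rot: [-3.141, -0.002, 1.569]
wrist_force: [-0.7, 0.5, -0.4]
width: 0.0717
finger_force: 0.0
```

Emit:
send_rows --pt "0 0 0 0 0 0" --pt "0 0 0 0 0 0" --pt "0 0 0 0 0 0" --pt "0 0 0 0 0 0"

```text
time: 33.05
tool_pos: [0.5619, -0.2899, 0.2356]
ee_rot: [3.141, -0.0, 1.573]
wrist_force: [-0.4, 0.7, 0.2]
width: 0.0721
finger_force: 0.0
```

Run:
```python
from h import *
m,im=snap('wrist','w17'); o=sensors.get_obs(); print(o['time'],o['tool_pos'])
cx,cy=.594,-.128; t=top(m,im,cx,cy,.045,.032,4000); g=cv2.cvtColor(t,cv2.COLOR_RGB2GRAY)
for th in (105,120):
    mk=cv2.morphologyEx((g<th).astype(np.uint8),cv2.MORPH_OPEN,np.ones((5,5)))
    for c in cv2.findContours(mk,cv2.RETR_CCOMP,cv2.CHAIN_APPROX_NONE)[0]:
        if len(c)>150: e=cv2.fitEllipse(c); print(th,round(639-e[0][1]/4,1),round(-83-e[0][0]/4,1),round(e[1][0]/4,1),round(e[1][1]/4,1))
for n,s in (('oc',-.3245),('nc',-.234)):
    f=(lambda t,h:h[...,1]>80) if n=='oc' else (lambda t,h:t.min(2)>np.median(t.min(2))+15)
    print(n,blob(m,im,.5935,s,.043,.013,f),blob(m,im,.5935,s,.043,.013,lambda t,h:np.abs(t-np.median(t.reshape(-1,3),axis=0)).sum(2)>45))
```

```text
33.1 [ 0.56181218 -0.2900525   0.23557003]
105 604.4 -99.8 81.9 128.5
105 594.0 -108.2 71.7 87.6
120 601.5 -108.1 76.0 111.5
120 594.1 -111.0 77.7 89.5
120 593.3 -131.3 32.9 37.6
oc {'rect': array([ 590.3, -324. ,   50.3,   51. ,   42.6]), 'circ': array([ 589.9, -324.6,   29.1]), 'cen': array([ 590.4, -324.4]), 'area': 1745, 'a4': np.float64(-2.55), 'a2': np.float64(-89.02)} {'rect': array([ 590.1, -323.7,   54.1,   54.9,   42. ]), 'circ': array([ 590. , -324. ,   30.8]), 'cen': array([ 590.2, -323.9]), 'area': 2163, 'a4': np.float64(-2.28), 'a2': np.float64(-88.31)}
nc {'rect': array([ 614.3, -234. ,   19.6,   14.8,   86.4]), 'circ': array([ 613.5, -234. ,   11.4]), 'cen': array([ 614.1, -233.9]), 'area': 273, 'a4': np.float64(37.25), 'a2': np.float64(-86.11)} {'rect': array([ 592.3, -233. ,   51.5,   51.6,   42.6]), 'circ': array([ 593. , -233.5,   28.9]), 'cen': array([ 592.7, -233.4]), 'area': 1854, 'a4': np.float64(-1.94), 'a2': np.float64(88.03)}
```

Emit:
send_rows --pt "6 20 0 0 0 0" --pt "10 35 0 0 0 0" --pt "6 20 0 0 0 0" --pt "3 10 0 0 0 0" --pt "0 0 0 0 0 0" --pt "0 0 0 0 0 0" --pt "0 0 0 0 0 0" --pt "0 0 0 0 0 0"

```text
time: 33.77
tool_pos: [0.5861, -0.2075, 0.2353]
ee_rot: [-3.141, 0.0, 1.569]
wrist_force: [0.3, 0.4, -0.3]
width: 0.0721
finger_force: 0.0
```

Run:
```python
from h import *
m,im=snap('wrist','w18'); o=sensors.get_obs(); print(o['time'],o['tool_pos'])
def fit(mk,z):
    mk=cv2.morphologyEx(mk.astype(np.uint8),cv2.MORPH_OPEN,np.ones((5,5)))
    for c in cv2.findContours(mk,cv2.RETR_CCOMP,cv2.CHAIN_APPROX_NONE)[0]:
        if len(c)>150:
            e=cv2.fitEllipse(c)
            if e[1][0]/e[1][1]>.85: print(z,round(639-e[0][1]/4,1),round(-83-e[0][0]/4,1),round(e[1][0]/4,1),round(e[1][1]/4,1))
t=top(m,im,.594,-.128,.045,.032,4000); g=cv2.cvtColor(t,cv2.COLOR_RGB2GRAY); h=cv2.cvtColor(t,cv2.COLOR_RGB2HSV)
for th in (110,125): fit(g<th,th)
t=top(m,im,.594,-.128,.045,.016,4000); fit(cv2.cvtColor(t,cv2.COLOR_RGB2HSV)[...,1]>60,'rust')
```

```text
33.8167 [ 0.58607176 -0.20749503  0.23533004]
110 593.2 -128.6 46.3 47.5
125 593.5 -128.5 27.9 28.5
125 593.8 -128.4 52.5 52.8
125 594.0 -128.2 39.0 39.1
```

Emit:
send_rows --pt "-5 20 0 0 0 0" --pt "-8 38 0 0 0 0" --pt "-8 38 0 0 0 0" --pt "-8 38 0 0 0 0" --pt "-8 38 0 0 0 0" --pt "-8 38 0 0 0 0" --pt "-8 38 0 0 0 0" --pt "-8 38 0 0 0 0"

```text
time: 34.48
tool_pos: [0.5249, 0.0805, 0.2357]
ee_rot: [3.141, 0.0, 1.569]
wrist_force: [0.1, -0.2, 0.2]
width: 0.0719
finger_force: 0.0
```

Emit:
send_rows --pt "0 38 5 0 0 0" --pt "0 38 5 0 0 0" --pt "0 30 0 0 0 0" --pt "0 15 0 0 0 0" --pt "0 0 0 0 0 0" --pt "0 0 0 0 0 0" --pt "0 0 0 0 0 0" --pt "0 0 0 0 0 0"

```text
time: 35.15
tool_pos: [0.5257, 0.1992, 0.2454]
ee_rot: [3.142, 0.001, 1.568]
wrist_force: [0.3, -0.9, -0.5]
width: 0.0719
finger_force: 0.0
```

Run:
```python
from h import *
m,im=snap('wrist','w19'); o=sensors.get_obs(); print(o['time'],o['tool_pos'])
print('op',blob(m,im,.594,.280,.048,.008,lambda t,h:h[...,1]>26))
for z in (.007,.014): print('np',blob(m,im,.518,.280,.048,z,bg))
dk=lambda t,h:(t[...,0]-t[...,2]>-12)
print('nf',cfit(m,im,.591,.180,.016,.088,ring),'of',cfit(m,im,.590,.085,.018,.088,dk))
```

```text
35.2 [0.52573948 0.19921348 0.24548285]
op {'rect': array([5.947e+02, 2.802e+02, 4.010e+01, 8.160e+01, 5.000e-01]), 'circ': array([598.6, 280.3,  41.5]), 'cen': array([595.1, 280.3]), 'area': 2935, 'a4': np.float64(0.69), 'a2': np.float64(-89.56)}
np {'rect': array([517. , 245.2,  15.5,  39. ,  90. ]), 'circ': array([517. , 248.5,  19.9]), 'cen': array([515.9, 246.6]), 'area': 478, 'a4': np.float64(2.16), 'a2': np.float64(4.1)}
np {'rect': array([517.2, 245.5,  15. ,  38.5,  90. ]), 'circ': array([517.2, 249. ,  19.6]), 'cen': array([516.2, 247.1]), 'area': 453, 'a4': np.float64(2.33), 'a2': np.float64(4.19)}
nf [591.2 180.1  22.9  23.2] of [590.4  85.1  22.8  22.9]
```

Run:
```python
from h import *
m,im=load('w19')
for z in (.005,.008):
    t=top(m,im,.518,.28,.055,z); mk=(cv2.cvtColor(t,cv2.COLOR_RGB2HSV)[...,1]>60).astype(np.uint8)
    p=np.argwhere(mk)[:,::-1].astype(np.float32); r=cv2.minAreaRect(p); print(z,573-r[0][1]/2,335-r[0][0]/2,np.array(r[1])/2,r[2])
```

```text
0.005 516.759635925293 278.09384536743164 [40.04444504 82.02215576] 89.52254486083984
0.008 516.9995727539062 278.05041885375977 [39.56163025 81.11478424] 89.51853942871094
```

```bash
python3 -c "
from bench import ticket
print(ticket.close_job())"
```

```text
the job is handed in; nothing more can be done
None
```

The job is handed in after about 35 s of robot time, with all four new parts set beside or on their old ones: gaps of 33 mm (filter), 36 mm (cross) and 38 mm (pad), and the bearing centred within 0.3 mm; I viewed 16 pictures, two over the limit of 14.

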